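One full turn of the vial carousel past the scanner

TASK

Turn the loaded vial carousel (the turntable with vials in it and the scanner beside it) by its upright handle one whole turn clockwise, seen from above, so that every vial passes the scanner once and the handle ends back where it started; then let go of it. Leave the handle of the empty turntable where it is.

Things in the scene. Friction and masses are not known exactly. Their poses are not given: they have to be found in the camera images.
- carousel_base: Fixed white base of the loaded carousel; origin on the table, on the vertical axis it turns about, z up. On it a round aluminium plate, 184 mm diameter, top at 45 mm height, with 11 white-capped glass vials in a ring of 70 mm radius, cap tops at 66 mm. A grey scanner box (45 x 70, 70 mm high) stands fixed on the base's +x side, 112 to 158 mm from the axis.
- carousel_handle (a point): Grip point of the loaded carousel's handle: an upright plain grey plastic cylinder, 20 mm diameter, from 75 to 123 mm above the table, 70 mm from the carousel's axis. The point is on its centre line, 100 mm above the table, and goes round with the carousel. The cylinder spins freely on its pin: a gripper holding it can go round without turning.
- carousel (a joint): Angle of the loaded carousel, rad; grows clockwise seen from above and counts on past a whole turn (6.283), no stops. At 0 the handle is on the side away from the scanner (base's -x side); starts between -2.4 and 2.4. Light friction, about 2 N at the handle; it stays where it is left.
- spare_handle (a point): The same grip point on an identical handle (20 mm diameter, 75 to 123 mm high, 70 mm from its axis) of the second turntable, which is to be left alone: slightly smaller plate (170 mm), empty dark vial holes, no scanner.

How it is judged:
By the outcome, as a careful person would: the job done as asked, in the order asked, and still so for the second after the job is handed in, with the robot touching nothing.
It also fails if it takes over 51 s, if anything falls off the work surface, if the arm or the gripper's body presses on something with over 40 N, if the wrist force passes 120 N, or if a joint passes its speed limit or range.

ROBOT

A 7-joint arm with a two-finger parallel gripper is mounted at the origin on the work surface. World frame = base frame: x ahead of the robot, y to its left, z up, the work surface at z = 0. Lengths are in m, angles in rad, forces in N, time in s.
With the tool pointing down it reaches from about 0.425 to 0.95 m from the base axis. Payload 4.7 kg.
Tool frame: the origin (TCP) lies on the centre line of the jaws, within the pads' length; the fingertips stand robot.nose_length ahead of it and the grasp point (between the pads) lies 8 mm behind it (robot.nose_length is the distance from the TCP to the fingertips, in m); z points along the fingers, y is the line along which they close (so a half turn about z gives the same grasp; the last joint's range is limited). The gripper opens to 85 mm and grips with 20 to 120 N. Pads are 22 mm wide; open, the fingers measure 114 mm over their backs; the gripper's body (76 mm by 85 mm) begins 54 mm behind the grasp point. The pads swing forward as they close: fully open they stand 13 mm farther back than shut.
Start: joints at [1.088, 0.469, -0.049, 1.532, 0.024, 1.141, -0.082], TCP at [0.296, -0.607, 0.242] pointing down, gripper open.
Joint ranges: [-2.59, 2.59], [-0.33, 1.99], [-1.39, 1.29], [0.1, 2.45], [-1.04, 4.18], [0.21, 1.99], [-2.66, 2.66]. Speed limits (rad/s): [2.57, 2.57, 3.14, 3.14, 3.14, 3.14, 3.14].

INTERFACE

Orientations are given as [roll, pitch, yaw] about the fixed x, y, z axes, in that order (R = Rz(yaw) Ry(pitch) Rx(roll)).
In Python, from plant import robot gives the robot as it stands. Calls block until the motion is done:
- robot.goto(position, orientation): joint-space move of the TCP to a pose.
- robot.move_straight(position, vel=0.15, attitude=None, contact_N=None): straight line of the TCP; attitude=None keeps the orientation; vel is the mean speed in m/s. With contact_N (N) it stops when the force on the tool has changed by that much, and returns True; else False.
- robot.move_joints(angles): joint-space move.
- robot.grip(opening, strength=None): opening from 0.0 (shut) to 1.0 (fully open); strength is the grip in N (None keeps the last); returns when the fingers have stopped.
- robot.sleep(seconds).
- robot.inverse_kinematics(position, orientation): joint angles nearest the present ones, or None.
- robot.sense(): the state.
- robot.grab_frame(name): name is "scene" or "top" or "wrist"; returns a dict with "image" (384x512x3 uint8, red, green, blue), "range_z" (384x512 float32, m along the optical axis (not along the pixel's ray), 0 where there is no reading), "fx", "fy", "cx", "cy" (pixels), "R" (3x3) and "t" (3): a world point X has camera coordinates R X + t. Camera axes: x right, y down, z forward; pixel columns grow to the right and rows downward; lengths in m; the calibration is good to about 2 mm. The wrist camera is an equidistant fisheye: a pixel r from the principal point sees the ray r / f radians off the axis. A picture is of the moment at which its call begins.
A pose or a line that the arm cannot do raises robot.IKError and nothing moves.
- robot.close_job(): hands the job in; it is judged then, once.
The state is a dict: "t": time; "joint_pos": joint angles; "joint_velocities": joint speeds; "effort": joint torques, N m; "tcp_pos": TCP position; "tcp_rot": TCP orientation; "wrist_force": force on the tool from outside, world axes, zero at the start; "torque": the same for the moment, N m; "opening": opening from 0.0 (shut) to 1.0 (fully open); "gripper_force": force on a finger pad.
Only numpy, scipy, OpenCV 4.12 (cv2) and the standard library are available. Lean on these libraries where they do the work, as an engineer would, in place of code of your own. Each camera call takes 0.05 s, during which the arm holds its last target. There are 200 camera calls.

## Working session

There is one attempt and no reset: what is moved stays moved. The work goes in short steps, each a Python script; the robot and the scene stay as the last script left them, time stands still between calls to the robot, and variables do not carry over. Pictures are saved under pics/ and viewed, at most 10 in all, crops included, and the job is handed in when it is done.

```bash
mkdir -p pics
python3 - <<'E'
from plant import robot
import cv2,numpy as np
s=robot.sense();print(s['t'],s['tcp_pos'],s['tcp_rot'],robot.nose_length)
for n in("scene","top"):
    f=robot.grab_frame(n);np.savez(f"pics/{n}.npz",**f)
    cv2.imwrite(f"pics/{n}1.png",f["image"][:,:,::-1])
E
```

```text
0.0 [ 0.29567681 -0.606165    0.24126953] [-3.13964447e+00  9.14948564e-05  4.53886764e-01] 0.011
```

View pics/top1.png

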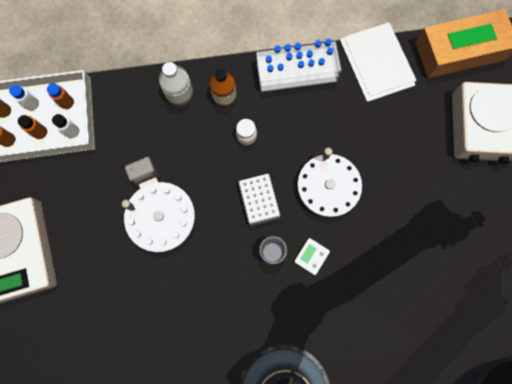

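View pics/scene1.png

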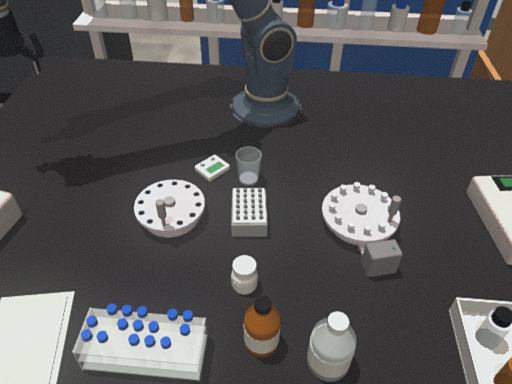

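The top view shows the loaded carousel centred near (159,216), with its handle at (126,204) and its scanner at (140,170). The empty turntable is at (330,185). The scene view agrees: loaded plate at (361,212), handle at (395,208), scanner at (381,258).

```bash
cat > h.py <<'E'
import numpy as np
def cloud(f):
    v,u=np.mgrid[0:384,0:512]; z=f["range_z"]
    c=np.stack([(u-f["cx"])/f["fx"]*z,(v-f["cy"])/f["fy"]*z,z],-1)
    P=(c-f["t"])@f["R"]; P[z==0]=np.nan
    return P
def pix(f,u,v,h):
    d=np.array([(u-f["cx"])/f["fx"],(v-f["cy"])/f["fy"],1])@f["R"]; o=-f["t"]@f["R"]
    return o+d*(h-o[2])/d[2]
E
python3 - <<'E'
import numpy as np,cv2
from h import *
for n,hub in(("top",(159,216)),("scene",(361,209))):
    f=np.load(f"pics/{n}.npz");P=cloud(f)
    c0=pix(f,*hub,.055);print(n,"hub",c0)
    d=np.hypot(P[...,0]-c0[0],P[...,1]-c0[1]);Z=P[...,2]
    m=(d<.1)&(Z>.04)&(Z<.072);Q=P[m]
    (cx,cy),r=cv2.minEnclosingCircle(Q[:,:2].astype(np.float32));print("plate",m.sum(),Q.mean(0),cx,cy,r)
    m=(d<.10)&(Z>.085)&(Z<.135);print("handle",m.sum(),P[m].mean(0),np.ptp(P[m],0), P[m].max(0),P[m].min(0))
    m=(d<.19)&(d>.1)&(Z>.06)&(Z<.08);print("scanner",m.sum(),np.median(P[m],0))
f=np.load("pics/top.npz")
print("spare hub",pix(f,330,185,.055),"handle",pix(f,328,152,.123),"h",pix(f,126,204,.123))
E
python3 -c "
import cv2
i=cv2.imread('pics/top1.png')[140:270,90:230];cv2.imwrite('pics/c1.png',cv2.resize(i,None,fx=4,fy=4,interpolation=2))"
```

```text
top hub [0.48033985 0.25634954 0.055     ]
plate 3716 [0.48111271 0.25761618 0.04827818] 0.48384690284729004 0.2591710388660431 0.09246210753917694
handle 85 [0.50999226 0.32025936 0.1149281 ] [0.01984496 0.01712613 0.04242131] [0.52156526 0.33014283 0.12751547] [0.5017203  0.3130167  0.08509416]
scanner 463 [0.61097769 0.29383001 0.07036895]
scene hub [0.49153982 0.25763523 0.055     ]
plate 3390 [0.49347441 0.2550395  0.04730271] 0.4855043590068817 0.25753656029701233 0.09385362267494202
handle 149 [0.51845607 0.32022557 0.10831015] [0.02131782 0.01952548 0.03844043] [0.52565294 0.33100814 0.12368603] [0.50433512 0.31148266 0.0852456 ]
scanner 592 [0.61971014 0.29126572 0.06853586]
spare hub [ 0.49949675 -0.19892599  0.055     ] handle [ 0.57052954 -0.19594308  0.123     ] h [0.50862906 0.32056478 0.123     ]
```

View pics/c1.png

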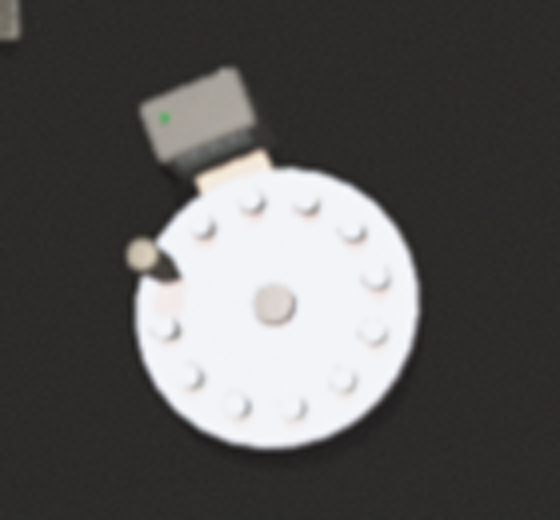

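Top-view crop: plate centred at about (272,304) in the crop, handle top at (142,254), and scanner at (200,115). The axis is at about (0.484, 0.258) and the handle at about (0.511, 0.320). That puts the handle 68 mm from the axis, against 70 mm expected, so the numbers fit. Next I'll go above the handle and look from close by.

Run:
```python
from plant import robot
import cv2,numpy as np
C=np.array([.484,.258]);h=np.array([.511,.3205])
lo=np.array([-2.59,-.33,-1.39,.1,-1.04,.21,-2.66]);hi=np.array([2.59,1.99,1.29,2.45,4.18,1.99,2.66])
best=None
for yaw in np.arange(-3.0,3.1,.4):
    m=9
    for a in np.linspace(0,2*np.pi,9)[:-1]:
        q=robot.inverse_kinematics([C[0]+.07*np.cos(a),C[1]+.07*np.sin(a),.095],[np.pi,0,yaw])
        m=min(m,-1 if q is None else np.min(np.r_[q-lo,hi-q]))
    print(round(yaw,2),round(m,3))
    if best is None or m>best[0]+.02:best=(m,yaw)
yaw=best[1];print(best)
p=robot.sense()['tcp_pos']
robot.move_straight([p[0],p[1],.33],vel=.25)
robot.goto([h[0]-.0,h[1],.25],[np.pi,0,yaw])
s=robot.sense();print(s['t'],s['tcp_pos'],s['tcp_rot'],s['wrist_force'])
f=robot.grab_frame("wrist");np.savez("pics/w.npz",**f);cv2.imwrite("pics/w1.png",f["image"][:,:,::-1])
g=robot.grab_frame("top");np.savez("pics/top2.npz",**g)
```

```text
-3.0 0.166
-2.6 0.208
-2.2 0.206
-1.8 0.206
-1.4 0.206
-1.0 0.154
-0.6 0.261
-0.2 0.081
0.2 0.079
0.6 0.36
1.0 0.366
1.4 0.225
1.8 0.199
2.2 0.208
2.6 0.187
3.0 0.171
(np.float64(0.3601208932803335), np.float64(0.5999999999999992))
3.9333 [0.51163882 0.31970767 0.2498732 ] [3.14121736e+00 1.76643132e-04 5.98453906e-01] [-0.27179015 -0.08829586 -0.33963183]
```

View pics/w1.png

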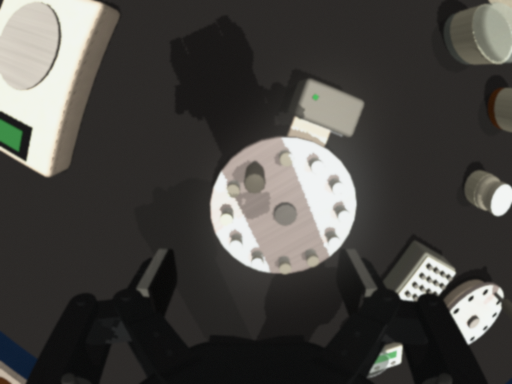

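The wrist view shows the handle top at about (254,180), the hub at (285,213) and the scanner at (331,105). I'll turn these into positions with the fisheye model.

Run:
```python
import numpy as np,cv2
f=np.load("pics/w.npz")
v,u=np.mgrid[0:384,0:512];dx=(u-f["cx"])/f["fx"];dy=(v-f["cy"])/f["fy"];r=np.hypot(dx,dy)+1e-9
k=np.tan(r)/r;z=f["range_z"];c=np.stack([dx*k*z,dy*k*z,z],-1);P=(c-f["t"])@f["R"];P[z==0]=np.nan
print(P[213,285],P[105,331])
d=np.hypot(P[...,0]-.484,P[...,1]-.258);Z=P[...,2]
m=(d<.1)&(Z>.04)&(Z<.07);Q=P[m];print("plate",m.sum(),cv2.minEnclosingCircle(Q[:,:2].astype(np.float32)))
m=(d<.11)&(Z>.118)&(Z<.13);Q=P[m];print("handle",m.sum(),cv2.minEnclosingCircle(Q[:,:2].astype(np.float32)),np.median(Q,0))
hub=np.abs(u-285)+np.abs(v-213)<6;print(np.median(P[hub],0))
```

```text
[0.48596656 0.26123607 0.05672964] [0.61649353 0.2962246  0.06946922]
plate 15006 ((0.4836876690387726, 0.25927144289016724), 0.0923876091837883)
handle 344 ((0.5130795836448669, 0.32274186611175537), 0.009987276047468185) [0.51366327 0.32338718 0.12188152]
[0.48596656 0.26118137 0.05648445]
```

Handle (0.513, 0.3227) and axis (0.4837, 0.2593) are 69.9 mm apart, and the carousel angle comes out near 2.28 rad, which is in range. I'll grip lightly and test the first few degrees.

```bash
cat > arc.py <<'E'
from plant import robot
import numpy as np
H=np.array([.5131,.3227]);C0=np.array([.4837,.2593]);Z=.097
A0=np.arctan2(*(H-C0)[::-1]);R=.07
def arc(a_from,a_to,C,F0,n,lim=25,vel=.06):
    """clockwise turn in degrees; prints radial/tangential force, stops if it grows"""
    for a in np.linspace(a_from,a_to,n+1)[1:]:
        th=A0-np.radians(a);e=np.array([np.cos(th),np.sin(th)]);t=np.array([e[1],-e[0]])
        robot.move_straight([*(C+R*e),Z],vel=vel)
        s=robot.sense();F=s['wrist_force']-F0
        print(f"{a:.0f} t{s['t']:.2f} rad{F[:2]@e:.1f} tan{F[:2]@t:.1f} z{F[2]:.1f} op{s['opening']:.3f} err{1e3*(s['tcp_pos'][:2]-C-R*e).round(4)}")
        if np.linalg.norm(F)>lim: print("STOP");break
    return a
E
python3 - <<'E'
from arc import *
robot.move_straight([*H,.25],vel=.1)
print(robot.move_straight([*H,Z],vel=.12,contact_N=8))
s=robot.sense();F0=s['wrist_force'];print(s['t'],s['tcp_pos'],F0)
robot.grip(0.0,25)
s=robot.sense();print(s['t'],s['opening'],s['gripper_force'],s['wrist_force'],s['tcp_pos'])
np.save("F0.npy",F0)
arc(0,12,C0,F0,3)
E
```

```text
False
5.7083 [0.51352913 0.32312188 0.09784905] [-0.82721223  0.363655    0.17854896]
6.3167 0.2295021674887494 25.553117394447327 [0.35672317 0.13947488 0.56008416] [0.5131676  0.32286312 0.09720535]
4 t6.57 rad-0.5 tan0.9 z1.7 op0.228 err[ 0.6 -0.2]
8 t6.82 rad-0.8 tan0.7 z3.4 op0.223 err[ 0.9 -0.4]
12 t7.07 rad0.3 tan1.5 z3.9 op0.226 err[ 0.8 -0.4]
```

Run:
```python
from arc import *
import cv2
F0=np.load("F0.npy")
arc(12,96,C0,F0,12)
f=robot.grab_frame("wrist");g=robot.grab_frame("scene")
cv2.imwrite("pics/m1.png",np.hstack([f["image"],g["image"][120:300,230:486].repeat(2,0).repeat(2,1)[:384] if 0 else cv2.resize(g["image"][130:322,280:424],(288,384))])[:,:,::-1])
```

```text
19 t7.36 rad-0.7 tan2.2 z4.4 op0.227 err[ 1.3 -1. ]
26 t7.65 rad-0.8 tan2.1 z4.9 op0.229 err[ 1.3 -1.2]
33 t7.94 rad-0.7 tan1.5 z5.0 op0.227 err[ 1.4 -1.7]
40 t8.23 rad-0.3 tan1.6 z6.7 op0.225 err[ 1.3 -2.1]
47 t8.53 rad-0.3 tan1.9 z6.4 op0.226 err[ 1.1 -2.5]
54 t8.82 rad-0.2 tan1.8 z7.3 op0.227 err[ 0.9 -2.7]
61 t9.11 rad-1.1 tan1.4 z7.3 op0.228 err[ 0.6 -2.8]
68 t9.40 rad-1.0 tan1.1 z7.8 op0.223 err[ 0.2 -2.8]
75 t9.69 rad-0.5 tan1.4 z7.5 op0.225 err[-0.1 -2.8]
82 t9.98 rad-1.3 tan1.0 z8.2 op0.223 err[-0.4 -2.7]
89 t10.28 rad-0.6 tan1.7 z8.3 op0.227 err[-0.7 -2.6]
96 t10.57 rad-2.1 tan1.9 z8.1 op0.226 err[-1.  -2.4]
```

View pics/m1.png

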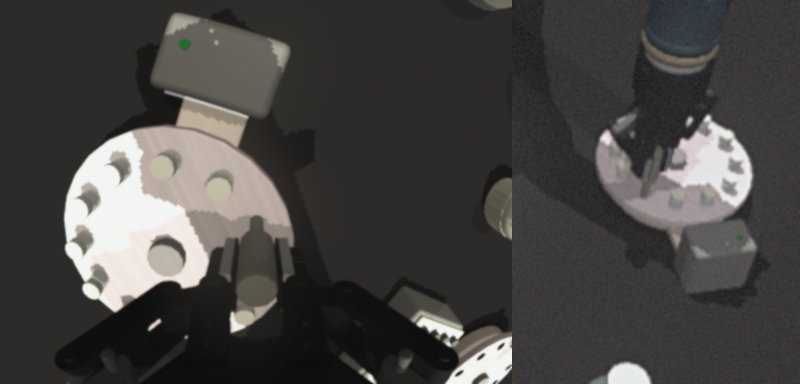

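The wrist view shows the handle (257,290) between the pads and the carousel turned past the scanner (220,65), clockwise, with small forces. I'll continue.

Run:
```python
from arc import *
F0=np.load("F0.npy")
a=arc(96,360,C0,F0,38)
if a>359:
    robot.sleep(.5)
    s=robot.sense();print(s['t'],s['tcp_pos'],H,s['wrist_force']-F0)
```

```text
103 t10.96 rad-1.9 tan0.7 z8.0 op0.222 err[-1.2 -2.2]
110 t11.25 rad-1.9 tan1.1 z8.2 op0.227 err[-1.4 -2. ]
117 t11.54 rad-2.0 tan0.8 z8.2 op0.225 err[-1.7 -1.8]
124 t11.83 rad-2.0 tan0.9 z7.8 op0.227 err[-1.8 -1.5]
131 t12.12 rad-2.6 tan0.9 z7.5 op0.223 err[-1.9 -1.2]
138 t12.42 rad-2.5 tan0.6 z6.9 op0.227 err[-1.9 -0.9]
145 t12.71 rad-4.2 tan1.2 z6.5 op0.231 err[-1.8 -0.6]
152 t13.00 rad-3.9 tan0.8 z6.4 op0.228 err[-1.6 -0.3]
159 t13.29 rad-4.0 tan0.5 z6.0 op0.224 err[-1.3 -0.1]
165 t13.58 rad-4.4 tan0.3 z5.0 op0.230 err[-1.  0.]
172 t13.88 rad-5.3 tan1.0 z5.1 op0.224 err[-0.7  0.1]
179 t14.17 rad-4.8 tan0.1 z4.5 op0.228 err[-0.4  0.1]
186 t14.46 rad-4.3 tan0.4 z3.5 op0.226 err[-0.1  0. ]
193 t14.75 rad-5.1 tan0.2 z3.1 op0.228 err[ 0.1 -0.1]
200 t15.04 rad-5.4 tan1.0 z2.9 op0.228 err[ 0.3 -0.2]
207 t15.33 rad-5.4 tan0.5 z3.3 op0.224 err[ 0.2 -0.1]
214 t15.62 rad-4.5 tan0.7 z4.0 op0.226 err[ 0.2 -0. ]
221 t15.92 rad-4.5 tan1.3 z5.2 op0.227 err[ 0.2 -0. ]
228 t16.21 rad-4.0 tan0.6 z4.3 op0.228 err[ 0.2 -0.1]
235 t16.50 rad-4.9 tan0.8 z5.8 op0.229 err[ 0.3 -0.2]
242 t16.79 rad-3.7 tan
[... 333 characters left out ...]
op0.226 err[-0.2 -0.7]
291 t18.83 rad-2.1 tan2.2 z9.1 op0.230 err[-0.3 -0.7]
297 t19.12 rad-0.3 tan1.6 z8.9 op0.227 err[-0.4 -0.6]
304 t19.42 rad-0.2 tan2.4 z7.9 op0.224 err[-0.4 -0.6]
311 t19.71 rad0.2 tan2.2 z8.7 op0.227 err[-0.4 -0.5]
318 t20.00 rad0.4 tan3.8 z8.4 op0.229 err[-0.5 -0.4]
325 t20.29 rad0.3 tan3.3 z7.9 op0.231 err[-0.5 -0.3]
332 t20.58 rad2.4 tan2.4 z7.4 op0.224 err[-0.5 -0.2]
339 t20.88 rad1.5 tan3.3 z7.4 op0.225 err[-0.4 -0.1]
346 t21.17 rad2.2 tan1.6 z6.9 op0.227 err[-0.4 -0.1]
353 t21.46 rad1.9 tan1.6 z6.1 op0.224 err[-0.3  0. ]
360 t21.75 rad4.0 tan1.4 z5.9 op0.224 err[-0.2  0. ]
22.25 [0.51298037 0.32284994 0.09712673] [0.5131 0.3227] [3.73900663 1.75281862 5.16937386]
```

Back at the start within 0.2 mm. I'll release, lift clear and check from above.

Run:
```python
from arc import *
from h import *
import cv2
robot.grip(1.0)
robot.move_straight([*H,.25],vel=.12)
f=robot.grab_frame("wrist");s=robot.sense();print(s['t'],s['tcp_pos'],s['opening'])
v,u=np.mgrid[0:384,0:512];dx=(u-f["cx"])/f["fx"];dy=(v-f["cy"])/f["fy"];r=np.hypot(dx,dy)+1e-9
k=np.tan(r)/r;z=f["range_z"];P=(np.stack([dx*k*z,dy*k*z,z],-1)-f["t"])@f["R"];P[z==0]=np.nan
d=np.hypot(P[...,0]-.484,P[...,1]-.258);Q=P[(d<.11)&(P[...,2]>.118)&(P[...,2]<.13)]
print(len(Q),cv2.minEnclosingCircle(Q[:,:2].astype(np.float32)))
cv2.imwrite("pics/end.png",f["image"][:,:,::-1])
```

```text
24.375 [0.51282677 0.32234755 0.24908439] 1.00088705148153
343 ((0.5129411220550537, 0.3231821358203888), 0.009764774702489376)
```

View pics/end.png

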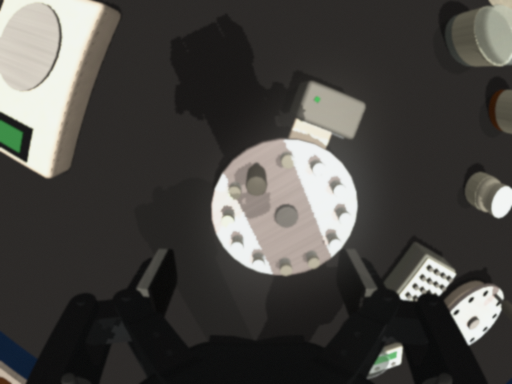

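The handle is at (256,182), the same place as before to within 0.5 mm. All the vials are in place and the gripper is clear.

```bash
python3 -c "
from plant import robot
print(robot.close_job())"
```

```text
the job is handed in; nothing more can be done
None
```

I turned the loaded carousel one whole turn clockwise, let go of its handle within about 0.5 mm of where it started, left the empty turntable alone, and handed the job in at about 24 s of the 51 s allowed.

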